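# Load the tamping rack and hold the tamper ready

## Robot

A 6-joint arm with a two-finger parallel gripper is mounted at the origin on a cart in front of the work surface, level with it; the furniture and walls round the work are solid. World frame = base frame: x ahead of the robot, y to its left, z up, the work surface at z = 0. Lengths are in m, angles in rad, forces in N, time in s.
With the tool pointing down it reaches from about 0.375 to 0.9 m from the base axis. Payload 3.1 kg.
Tool frame: the origin (TCP) lies at the very end of the fingers, on their centre line; the grasp point (between the pads) lies ctrl.pinch_z behind it (ctrl.pinch_z is the distance from the TCP to the grasp point, in m); z points along the fingers, y is the line along which they close (so a half turn about z gives the same grasp; the last joint's range is limited). The gripper opens to 85 mm and grips with 20 to 120 N. Pads are 22 mm wide; open, the fingers measure 114 mm over their backs; the gripper's body (76 mm by 85 mm) begins 54 mm behind the grasp point. The pads swing forward as they close: fully open they stand 13 mm farther back than shut.
Start: joints at [-1.379, 0.527, 1.433, -0, 1.181, -0.178], TCP at [0.226, -0.583, 0.231] pointing down, gripper open.
Joint ranges: [-3.08, 3.08], [-0.75, 2.2], [0.22, 2.44], [-1.43, 4.57], [0, 2.65], [-2.85, 2.85]. Speed limits (rad/s): [2.79, 2.79, 3.14, 3.14, 3.14, 3.14].

## Interface

Orientations are given as a unit quaternion [w, x, y, z].
In Python, from bench import ctrl, read_camera, ticket gives the robot as it stands.
- The arm moves only by the tool jog_arm, never from a script. Its argument "motion" is a list of rows, each a list of 5 numbers: the shift along the world's x, y, z in cm, then the turn about the world's z in rad, then the finger opening in cm, from 0 to 8.54. A call has 1 to 5 rows; each row shifts and turns the commanded pose from where the row before left it; what a row does not reach is not made up. A row lasts 1/10 s, in which the tool goes at most 50 mm and 8.59 degrees, less where a joint would pass 70% of its speed; a pose out of reach is approached as far as the arm can. A call is refused whole if a number of a shift passes 5 or a number of a turn 0.15, either way. A call with a gripper value outside its range is refused whole. The fingers move at their own pace and stop on an object; "newtons" is the grip in N (left out, the last holds). Time passes only in rows, so rows that do not move let the fingers close. It gives the time, the measured TCP pose, the force, the opening and the grip force at its end, in the units of the state.
- ctrl.get_obs(): the state, without advancing time (a new reading comes with each control period).
- read_camera(name): name is "scene" or "top" or "wrist"; returns a dict with "pixels" (420x560x3 uint8, blue, green, red), "camera_matrix" (3x3 intrinsics, pixels), "extrinsics" (4x4, takes a point from world to camera coordinates); the wrist camera has in their place "T_tool_cam" (4x4, takes a point from camera to tool coordinates, whose origin is the TCP and whose axes are the flange's). Camera axes: x right, y up, looking along -z (the intrinsics and any distortion apply to the point x, -y, -z); pixel columns grow to the right and rows downward; lengths in m; the calibration is good to about 2 mm. A picture is of the moment at which its call begins: read the wrist's pose just before it. There is no depth.
- ticket.finish_job(): hands the job in; it is judged then, once.
The state is a dict: "t": time; "joints": joint angles; "qd": joint speeds; "tau": joint torques, N m; "ee_pos": TCP position; "orientation": TCP orientation; "force": force on the tool from outside, world axes, zero at the start; "torque": the same for the moment, N m; "gripper_width": finger opening in m; "finger_force": force on a finger pad.
Only numpy, scipy, OpenCV 4.12 (cv2) and the standard library are available. Lean on these libraries where they do the work, as an engineer would, in place of code of your own. Each camera call takes 0.05 s, during which the arm holds its last target. There are 200 camera calls.

## Task

Put the red-banded dosing cup into the rack pocket marked with one dot, then the blue-banded cup into the pocket marked with two dots, each set down fully into its pocket and let go, kept upright and not dropped. Then pick up the tamper that stands with the cups, lift it over the row of jars, and finish while still holding it still and upright over the red-banded cup, centred, about one centimetre above its rim, without touching the cup. Leave the jug and the jars where they stand.

Things in the scene. Friction and masses are not known exactly. Their poses are not given: they have to be found in the camera images.
- rack: Dark wooden rack fixed to the bench, 112 x 276 x 22 mm (its own x, y, z), a low steel bow at each end (20 mm further out). Origin: centre of its underside. Three round pockets along its y axis, 90 mm apart, 64 mm wide, 14 mm deep, floor 8 mm above the bench. White dots along its front (-x) edge number them: one at the +y end, two in the middle, three at the -y end (stays empty).
- pocket1 (a point): Centre of the mouth of the pocket with one dot, at the rack's top face (22 mm above the bench); axes as the rack's.
- pocket2 (a point): Centre of the mouth of the pocket with two dots, at the rack's top face (22 mm above the bench); axes as the rack's.
- cup_red: Round steel dosing cup with a red band round it, 60 mm outside diameter (62 mm over the band), 48 mm high, open at the top, thin wall, 0.12 kg. Origin: centre of its underside; z up. Seated in a pocket it stands 34 mm out of the rack, its rim 56 mm above the bench. Can be gripped across the outside.
- cup_blue: The same dosing cup with a blue band: 60 mm diameter, 48 mm high. Origin: centre of its underside; z up.
- tamper: Coffee tamper standing upright near the cups (another, not for use, stands far left beside the mill): round steel base 58 mm in diameter and about 22 mm high, wooden grip above it from 28 to 90 mm, thickest 38 mm in diameter; 0.38 kg. Origin: centre of its flat underside; z up along the grip.
- milk_jug: Steel milk jug, 76 x 120 x 93 mm (x, y, z of its own frame; the handle at +y), standing in the row between the cups and the rack. Origin: about the centre of its underside. Leave it alone.
- spice_cinnamon: Spice jar with red lid, 45 mm diameter, 106 mm high, in the row. Origin: centre of its underside. Leave it alone.
- jar_syrup: Glass jar with black lid, 65 mm diameter, 86 mm high, in the row. Origin: centre of its underside. Leave it alone.
- spice_salt: Spice jar with black lid (green top face) and green label, 40 mm diameter, 105 mm high, in the row. Origin: centre of its underside. Leave it alone.
Things that resemble listed ones, but are neither listed nor needed, are in the scene too. What is shaped like the cup_red but purple is not meant.

How it is judged:
By the outcome, as a careful person would: the job done as asked, in the order asked, and still so for the second after the job is handed in, while the arm keeps its last pose, push and grip.
It also fails if it takes over 69 s, if anything falls off the work surface, if the arm or the gripper's body presses on something with over 40 N, if the wrist force passes 120 N, or if a joint passes its speed limit or range.

## Working session

There is one attempt and no reset: what is moved stays moved. The work goes in short steps, Python scripts to look and compute and a tool call to move; the robot and the scene stay as the last step left them, time stands still between calls to the robot, and variables do not carry over. Pictures are saved under pics/ and viewed, at most 10 in all, crops included, and the job is handed in when it is done.

Besides the shell and the picture viewer there is one more tool, called by a JSON object that holds its "method" and its "body", one argument or row to a line. jog_arm: Moves the arm, as the interface text tells. Its arguments: {"type":"object","properties":{"motion":{"type":"array","items":{"type":"array","items":{"type":"number"}}},"newtons":{"type":"number"}},"required":["motion"]}

```bash
ls; mkdir -p pics; python3 - <<'E'
from bench import ctrl, read_camera
import cv2,numpy as np
o=ctrl.get_obs(); print(o['t'],o['ee_pos'],o['orientation'],o['gripper_width'],ctrl.pinch_z)
for n in ("scene","top"):
    c=read_camera(n); cv2.imwrite(f'pics/{n}0.png',c['pixels']); print(n,c['camera_matrix'],c['extrinsics'],[k for k in c])
    np.savez(n+'.npz',p=c['pixels'],K=c['camera_matrix'],E=c['extrinsics'])
E
```

```text
pics
0.0 [ 0.22577874 -0.58203651  0.23034472] [-1.07329158e-03  9.82954014e-01  1.83848455e-01 -1.02998548e-05] 0.08538703443695358 0.0187
scene [[439.57767584   0.         278.47096329]
 [  0.         439.57767584 210.94738014]
 [  0.           0.           1.        ]] [[-0.85255447 -0.52247447  0.01308848  0.45967727]
 [ 0.41490064 -0.66136612  0.62486183 -0.21227056]
 [-0.31781808  0.53815917  0.78062563 -1.14674241]
 [ 0.          0.          0.          1.        ]] ['pixels', 'camera_matrix', 'extrinsics']
top [[516.71056482   0.         272.36021457]
 [  0.         516.71056482 205.9450124 ]
 [  0.           0.           1.        ]] [[ 0.0191099  -0.99975367  0.01128781  0.01488213]
 [ 0.99794108  0.01976417  0.06101625 -0.4998776 ]
 [-0.06122431  0.01009855  0.99807294 -1.45863813]
 [ 0.          0.          0.          1.        ]] ['pixels', 'camera_matrix', 'extrinsics']
```

View pics/top0.png

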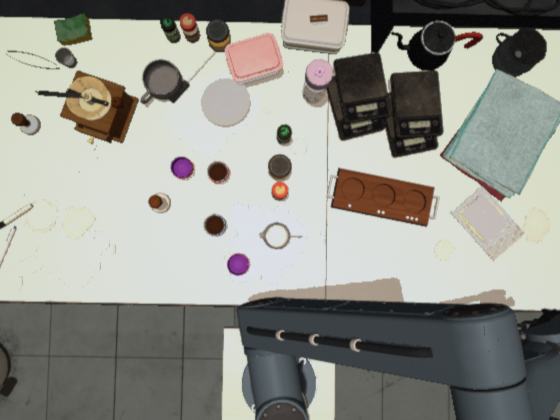

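View pics/scene0.png

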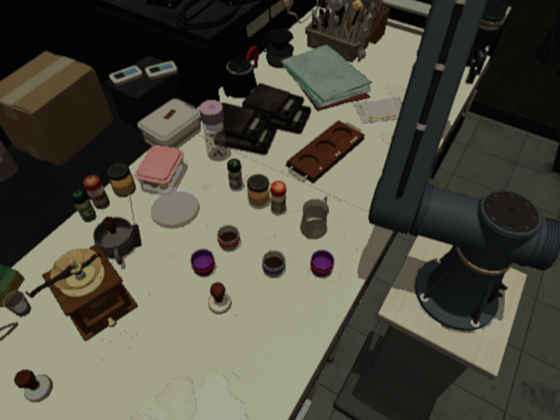

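The top view shows:
- Cups: candidate red at (218,172) and blue at (214,225), purple decoys at (182,168) and (238,264).
- Tamper at (159,202), and rack at (383,197) with one dot at its left (+y) end.
- Row: jug (276,236), cinnamon (280,190), syrup (280,167), salt (284,133).

The scene view shows red at (228,237), blue at (274,263), and the tamper at (219,297).

```bash
cat > h.py <<'E'
import numpy as np, cv2
def ray(K,E,uv):
    d=np.array([(uv[0]-K[0,2])/K[0,0],-(uv[1]-K[1,2])/K[1,1],-1.])
    R=E[:3,:3]; return -R.T@E[:3,3], R.T@d
def onplane(K,E,uv,z):
    c,d=ray(K,E,uv); return c+d*(z-c[2])/d[2]
def proj(K,E,p):
    q=E[:3,:3]@np.asarray(p)+E[:3,3]; return np.array([K[0,2]+K[0,0]*q[0]/-q[2],K[1,2]-K[1,1]*q[1]/-q[2]])
def wristE(o,T):
    from scipy.spatial.transform import Rotation as R
    q=o['orientation']; W=np.eye(4); W[:3,:3]=R.from_quat([q[1],q[2],q[3],q[0]]).as_matrix(); W[:3,3]=o['ee_pos']
    return np.linalg.inv(W@T)
E
python3 - <<'E'
from h import *
t=np.load('top.npz');s=np.load('scene.npz')
for n,u,v,z in [('redcup',218,172,.048),('blue',214,225,.048),('purp1',182,168,.048),('purp2',238,264,.048),('tamper',156,202,.09),('jug',276,236,.093),('cin',280,190,.106),('syr',280,167,.086),('salt',284,133,.105),('rackc',383,196,.022),('p1',350,189,.022),('p2',384,195,.022),('mixer pink',318,70,.15)]:
    p=onplane(t['K'],t['E'],(u,v),z); print(n,p.round(3),proj(s['K'],s['E'],p).round(0), np.hypot(*p[:2]).round(3))
p=t['p'][110:290,130:450]; cv2.imwrite('pics/topcrop.png',cv2.resize(p,None,fx=2.5,fy=2.5,interpolation=cv2.INTER_CUBIC))
# rack brown mask
h=cv2.cvtColor(t['p'],cv2.COLOR_BGR2HSV)
m=cv2.inRange(h,(0,90,30),(15,255,170)); m[:, :325]=0; m[:,445:]=0; m[:160]=0; m[230:]=0
c=max(cv2.findContours(m,0,2)[0],key=cv2.contourArea); r=cv2.minAreaRect(c); print(r)
b=np.array([onplane(t['K'],t['E'],q,.022) for q in cv2.boxPoints(r)]); print(b.round(4), b.mean(0), np.linalg.norm(b[1]-b[0]),np.linalg.norm(b[2]-b[1]))
E
```

```text
redcup [0.59  0.179 0.048] [229. 231.] 0.616
blue [0.441 0.186 0.048] [273. 258.] 0.479
purp1 [0.599 0.28  0.048] [203. 256.] 0.661
purp2 [0.335 0.117 0.048] [322. 257.] 0.354
tamper [0.499 0.34  0.09 ] [219. 283.] 0.604
jug [0.414 0.014 0.093] [315. 208.] 0.414
cin [0.537 0.006 0.106] [278. 185.] 0.537
syr [0.602 0.007 0.086] [259. 181.] 0.602
salt [ 0.692 -0.002  0.105] [235. 162.] 0.692
rackc [ 0.534 -0.29   0.022] [326. 146.] 0.607
p1 [ 0.552 -0.196  0.022] [307. 161.] 0.585
p2 [ 0.537 -0.293  0.022] [325. 145.] 0.611
mixer pink [ 0.853 -0.087  0.15 ] [207. 115.] 0.857
((382.55767822265625, 196.71153259277344), (97.07747650146484, 38.830989837646484), 11.309932708740234)
[[ 0.5016 -0.1424  0.022 ]
 [ 0.6109 -0.1629  0.022 ]
 [ 0.5619 -0.4357  0.022 ]
 [ 0.4527 -0.414   0.022 ]] [ 0.53177357 -0.28875476  0.022     ] 0.11126899530347224 0.27717923360791996
```

View pics/topcrop.png

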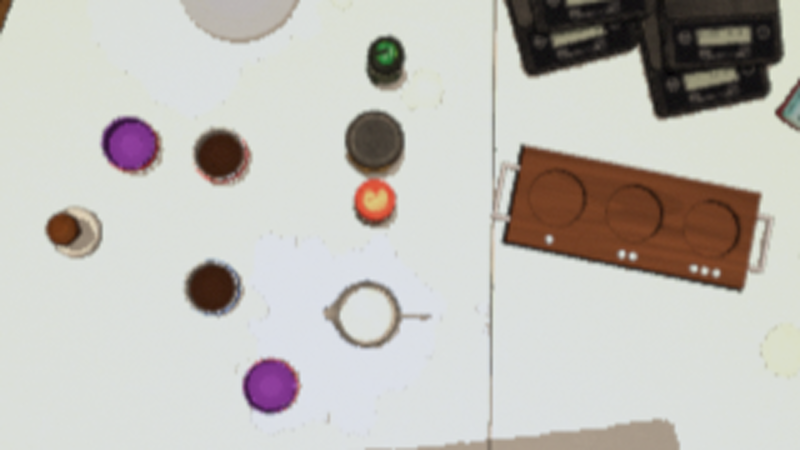

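Both views agree, and the rack measures 111 x 277 mm as it should, with yaw of about -10°. I'm moving over the rack with the finger axis along the rack's x, then looking with the wrist camera.

{"method": "jog_arm", "body": {
  "motion": [
    [2.9, 3.3, 1, 0.1, 8.5],
    [2.9, 3.3, 1, 0.1, 8.5],
    [2.9, 3.3, 1, 0.1, 8.5],
    [2.9, 3.3, 1, 0.1, 8.5],
    [2.9, 3.3, 1, 0.1, 8.5]
  ]
}}

```text
t: 0.6
ee_pos: [0.3716, -0.416, 0.2813]
orientation: [-0.001, 0.906, 0.423, 0.0]
force: [0.4, -0.0, -1.0]
gripper_width: 0.0851
finger_force: 0.0
```

{"method": "jog_arm", "body": {
  "motion": [
    [2.9, 3.3, 1, 0.1, 8.5],
    [2.9, 3.3, 1, 0.1, 8.5],
    [2.9, 3.3, 1, 0.1, 8.5],
    [2.0, 3.3, 1, 0.1, 8.5],
    [2.0, 3.3, 1, 0.12, 8.5]
  ]
}}

```text
t: 1.1
ee_pos: [0.4985, -0.2509, 0.3312]
orientation: [-0.0, 0.767, 0.642, -0.0]
force: [0.1, -0.3, -0.6]
gripper_width: 0.0851
finger_force: 0.0
```

{"method": "jog_arm", "body": {
  "motion": [
    [0, 0, 0, 0, 8.5],
    [0, 0, 0, 0, 8.5]
  ]
}}

```text
t: 1.3
ee_pos: [0.498, -0.2519, 0.3311]
orientation: [-0.0, 0.768, 0.641, -0.0]
force: [-0.1, 0.2, -1.0]
gripper_width: 0.0849
finger_force: 0.0
```

```bash
cat > w.py <<'E'
import sys
from bench import ctrl, read_camera
from h import *
n=sys.argv[1]
o=ctrl.get_obs(); c=read_camera('wrist'); E=wristE(o,c['T_tool_cam'])
np.savez(n+'.npz',p=c['pixels'],K=c['camera_matrix'],E=E); cv2.imwrite(f'pics/{n}.png',c['pixels'])
R=E[:3,:3]; print(o['t'],o['ee_pos'].round(4),'qd',np.abs(o['qd']).max().round(4),o['orientation'].round(4),o['force'].round(1),o['gripper_width'],o['finger_force']); print('cam',(-R.T@E[:3,3]).round(3))
print(np.round(c['T_tool_cam'],3)) if len(sys.argv)>2 else 0
E
python3 w.py w1 1; python3 -c "
from h import *
t=np.load('w1.npz')
for p in [(.5318,-.2888,.022),(.5477,-.2002,.022)]: print(proj(t['K'],t['E'],p))"
```

```text
1.3 [ 0.498  -0.2519  0.3311] qd 0.0405 [-1.000e-04  7.677e-01  6.408e-01 -4.000e-04] [-0.1  0.2 -1. ] 0.08487741389869614 0.0
cam [ 0.51  -0.181  0.473]
[[-0.     0.959  0.283  0.072]
 [ 1.     0.    -0.    -0.001]
 [-0.     0.283 -0.959 -0.142]
 [ 0.     0.     0.     1.   ]]
[303.31994315 185.07422947]
[304.98399136 113.4291288 ]
```

View pics/w1.png

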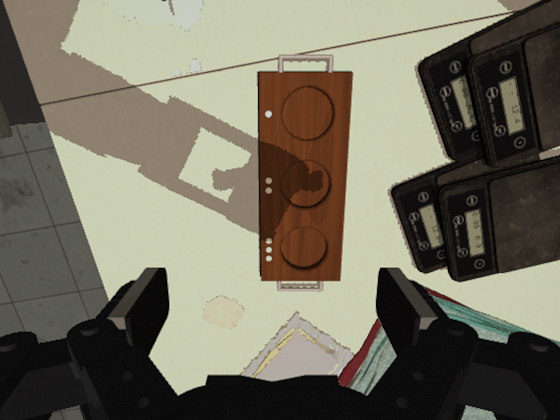

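The wrist view shows the rack upright with the one-dot pocket at (307,113) and the two-dot pocket at (305,184), within 2 px of my prediction. Next I refine the rack corners and move over the cups.

```bash
python3 - <<'E'
from h import *
t=np.load('w1.npz');K,E=t['K'],t['E']
h=cv2.cvtColor(t['p'],cv2.COLOR_BGR2HSV)
m=cv2.inRange(h,(0,120,20),(14,255,200)); m[:,:245]=0;m[:,365:]=0;m[:62]=0;m[290:]=0
m=cv2.morphologyEx(m,cv2.MORPH_OPEN,np.ones((5,5)));m=cv2.morphologyEx(m,cv2.MORPH_CLOSE,np.ones((9,9)))
c=max(cv2.findContours(m,0,1)[0],key=cv2.contourArea)
# rectify contour on rack top plane, then min-area rectangle
w=np.array([onplane(K,E,q,.022)[:2] for q in c[:,0]],np.float32)
r=cv2.minAreaRect(w*1000); b=cv2.boxPoints(r); print(r,b)
ap=cv2.approxPolyDP(c,8,True)[:,0]; print(ap.tolist(),[onplane(K,E,q,.022)[:2].round(4).tolist() for q in ap])
# white dots
g=cv2.inRange(h,(0,0,150),(180,60,255)); g[:,:260]=0;g[:,275:]=0;g[:100]=0;g[270:]=0
n,_,st,ce=cv2.connectedComponentsWithStats(g)
for s,q in zip(st[1:],ce[1:]): print('dot',s[4],q.round(1),onplane(K,E,q,.022)[:2].round(4))
E
```

```text
((530.296142578125, -288.1090393066406), (274.6369934082031, 111.96334838867188), 79.6355972290039) [[ 450.5232  -413.11542]
 [ 560.65967 -433.25854]
 [ 610.0691  -163.10266]
 [ 499.93262 -142.95953]]
[[259, 72], [260, 275], [339, 280], [351, 72]] [[0.5012, -0.1433], [0.4521, -0.4055], [0.5601, -0.433], [0.6089, -0.1629]]
dot 39 [268.  113.6] [ 0.503  -0.1923]
dot 16 [268.2 241.6] [ 0.4726 -0.3581]
dot 26 [268.7 249.3] [ 0.4711 -0.3695]
dot 26 [268.5 258. ] [ 0.4685 -0.3821]
```

{"method": "jog_arm", "body": {
  "motion": [
    [0, 4.5, 0, 0, 8.5],
    [0, 4.5, 0, 0, 8.5],
    [0, 4.5, 0, 0, 8.5],
    [0, 4.5, 0, 0, 8.5],
    [0, 4.5, 0, 0, 8.5]
  ]
}}

```text
t: 1.85
ee_pos: [0.4972, -0.0278, 0.3307]
orientation: [-0.0, 0.769, 0.639, -0.0]
force: [0.4, 0.5, -0.2]
gripper_width: 0.0848
finger_force: 0.0
```

{"method": "jog_arm", "body": {
  "motion": [
    [0, 4.5, 0, 0, 8.5],
    [0, 4.5, 0, 0, 8.5],
    [0, 3.5, 0, 0, 8.5],
    [0, 0, 0, 0, 8.5],
    [0, 0, 0, 0, 8.5]
  ]
}}

```text
t: 2.35
ee_pos: [0.4978, 0.0964, 0.3307]
orientation: [-0.0, 0.768, 0.64, -0.001]
force: [-0.0, -0.4, -0.0]
gripper_width: 0.0852
finger_force: 0.0
```

```bash
python3 w.py w2
```

```text
2.35 [0.4978 0.0964 0.3307] qd 0.0307 [-0.      0.7683  0.6401 -0.0008] [-0.  -0.4 -0. ] 0.085227628675335 0.0
cam [0.51  0.168 0.473]
```

View pics/w2.png

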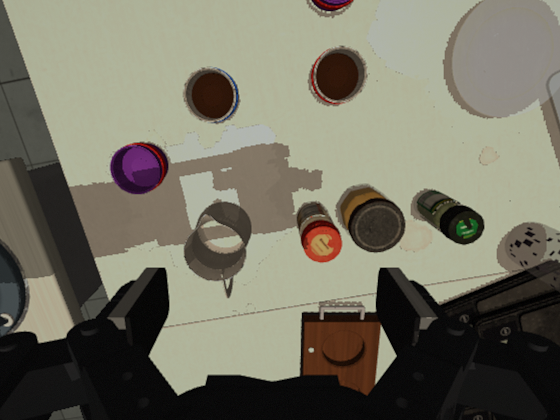

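The wrist view shows the blue-banded cup at (211,96), the red-banded at (337,76), and the row below them. I'm going closer so the cups sit mid-image.

{"method": "jog_arm", "body": {
  "motion": [
    [1, 4, -2, 0, 8.5],
    [1, 4, -2, 0, 8.5],
    [1, 4, -1, 0, 8.5],
    [0, 0, 0, 0, 8.5],
    [0, 0, 0, 0, 8.5]
  ]
}}

```text
t: 2.9
ee_pos: [0.5283, 0.2158, 0.2805]
orientation: [0.0, 0.768, 0.64, -0.001]
force: [-0.2, -0.6, 0.9]
gripper_width: 0.0851
finger_force: 0.0
```

```bash
python3 w.py w3; python3 - <<'E'
from h import *
t=np.load('w3.npz');K,E=t['K'],t['E'];o=[]
for p in [(.59,.179,.048),(.441,.186,.048)]:
    u=proj(K,E,p).round().astype(int); print(u)
    x,y=max(u[0]-60,0),max(u[1]-60,0); o.append(cv2.resize(t['p'][y:y+120,x:x+120],(400,400),interpolation=1)); print(x,y)
cv2.imwrite('pics/w3c.png',np.hstack(o)); 
E
```

```text
2.9 [0.5283 0.2158 0.2805] qd 0.0267 [ 0.      0.7685  0.6399 -0.001 ] [-0.2 -0.6  0.9] 0.08505047594952785 0.0
cam [0.541 0.287 0.423]
[335 196]
275 136
[200 213]
140 153
```

View pics/w3c.png

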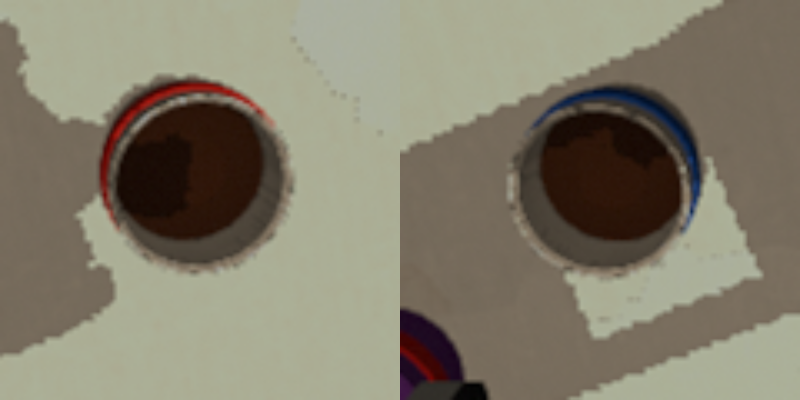

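The crops show the red rim (outer edge about x 113-290, y 93-270) and the blue rim (about x 510-692, y 98-273). The bands lie below the rim.

```bash
python3 - <<'E'
from h import *
t=np.load('w3.npz');K,E=t['K'],t['E']
for n,x0,y0,L,R,T,B,ox in [('red',275,136,112,290,93,270,0),('blue',140,153,509,692,98,274,400)]:
    f=lambda a,b:onplane(K,E,(x0+(a-ox)*.3-.35,y0+b*.3-.35),.048)[:2]
    cx,cy=(L+R)/2,(T+B)/2
    print(n,f(cx,cy).round(4),'diam',np.linalg.norm(f(L,cy)-f(R,cy)).round(4),np.linalg.norm(f(cx,T)-f(cx,B)).round(4))
# red band / blue band via min enclosing circle for a check
h=cv2.cvtColor(t['p'],cv2.COLOR_BGR2HSV)
for n,m,u in [('red',cv2.inRange(h,(0,170,90),(6,255,255)),(335,192)),('blue',cv2.inRange(h,(100,120,40),(125,255,255)),(200,210))]:
    k=np.zeros_like(m);cv2.circle(k,u,40,255,-1);pts=cv2.findNonZero(m&k)
    w=np.array([onplane(K,E,q,.030)[:2] for q in pts[:,0]],np.float32); A=np.c_[2*w,np.ones(len(w))]
    s=np.linalg.lstsq(A,(w**2).sum(1),rcond=None)[0]; print(n,len(w),s[:2],np.sqrt(s[2]+s[:2]@s[:2]))
E
```

```text
red [0.591  0.1852] diam 0.0578 0.0592
blue [0.442  0.1915] diam 0.0604 0.0608
red 137 [0.59104486 0.18277778] 0.030455763883740185
blue 143 [0.44051719 0.18888506] 0.030195596739114185
```

{"method": "jog_arm", "body": {
  "motion": [
    [3.1, -1.6, -3, 0, 8.5],
    [3.2, -1.6, -3, 0, 8.5],
    [0, 0, -4.5, 0, 8.5],
    [0, 0, -4.5, 0, 8.5],
    [0, 0, 0, 0, 8.5]
  ]
}}

```text
t: 3.45
ee_pos: [0.5864, 0.1818, 0.1257]
orientation: [-0.004, 0.769, 0.639, -0.006]
force: [-0.7, 0.6, -1.0]
gripper_width: 0.0847
finger_force: 0.0
```

```bash
python3 w.py w4; python3 - <<'E'
from h import *
t=np.load('w4.npz');K,E=t['K'],t['E']; u=proj(K,E,(.591,.184,.048)).round().astype(int); print(u,t['p'].shape)
x,y=u[0]-100,max(u[1]-100,0); cv2.imwrite('pics/w4c.png',cv2.resize(t['p'][y:y+200,x:x+200],(600,600),interpolation=1)); print(x,y)
E
```

```text
3.45 [0.5864 0.1818 0.1257] qd 0.0889 [-0.0036  0.7693  0.6389 -0.0061] [-0.7  0.6 -1. ] 0.08469942364287009 0.0
cam [0.601 0.253 0.267]
[281 214] (420, 560, 3)
181 114
```

View pics/w4c.png

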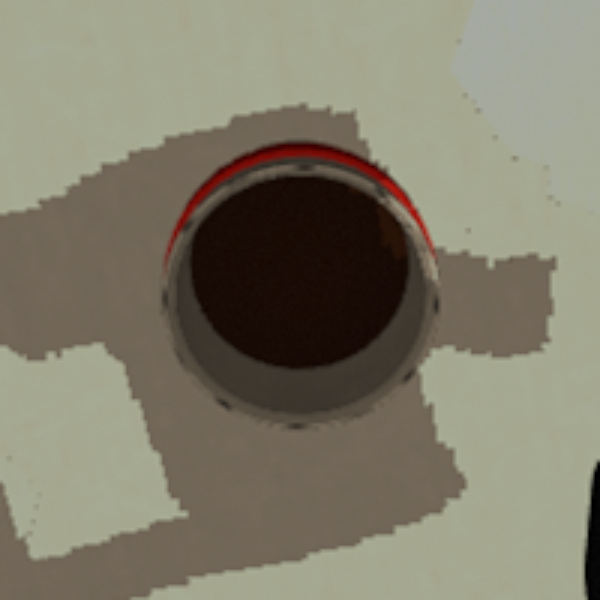

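The crop shows the red rim centred at (300,295), that is image (280.8,212). This puts the cup at about (0.591,0.185).

{"method": "jog_arm", "body": {
  "motion": [
    [0, 0, 0, 0, 8.5],
    [0, 0, 0, 0, 8.5],
    [0, 0, 0, 0, 8.5]
  ]
}}

```text
t: 3.8
ee_pos: [0.5925, 0.1855, 0.1343]
orientation: [0.001, 0.768, 0.64, 0.002]
force: [-0.1, 0.5, -0.6]
gripper_width: 0.0851
finger_force: 0.0
```

```bash
python3 - <<'E'
from h import *
from bench import ctrl
t=np.load('w4.npz');print(onplane(t['K'],t['E'],(280.8,212),.048)); o=ctrl.get_obs();print(o['ee_pos'],o['orientation'])
E
```

```text
[0.59110703 0.18514831 0.048     ]
[0.59253723 0.1854605  0.13431601] [0.00148236 0.76808457 0.64034268 0.00227048]
```

{"method": "jog_arm", "body": {
  "motion": [
    [-0.1, 0, -3, 0, 8.5],
    [0, 0, -3, 0, 8.5],
    [0, 0, -3, 0, 8.5],
    [0, 0, -2, 0, 8.5],
    [0, 0, -1.2, 0, 8.5]
  ]
}}

```text
t: 4.3
ee_pos: [0.59, 0.1855, 0.009]
orientation: [0.0, 0.768, 0.64, 0.0]
force: [0.2, 0.3, 0.4]
gripper_width: 0.085
finger_force: 0.0
```

{"method": "jog_arm", "body": {
  "motion": [
    [0, 0, 0, 0, 8.5],
    [0, 0, 0, 0, 8.5],
    [0, 0, 0, 0, 8.5]
  ]
}}

```text
t: 4.6
ee_pos: [0.5912, 0.1856, 0.0109]
orientation: [0.001, 0.768, 0.64, 0.001]
force: [-0.3, 0.1, 0.3]
gripper_width: 0.0848
finger_force: 0.0
```

{"method": "jog_arm", "body": {
  "motion": [
    [0, 0, 0.1, 0, 5.4],
    [0, 0, 0, 0, 5.4],
    [0, 0, 0, 0, 5.4],
    [0, 0, 0, 0, 5.4],
    [0, 0, 0, 0, 5.4]
  ],
  "newtons": 40
}}

```text
t: 5.1
ee_pos: [0.5907, 0.1854, 0.0118]
orientation: [0.001, 0.768, 0.64, 0.001]
force: [-0.9, -0.0, 5.2]
gripper_width: 0.0586
finger_force: 42.0
```

{"method": "jog_arm", "body": {
  "motion": [
    [0, 0, 0, 0, 5.4],
    [0, 0, 0, 0, 5.4]
  ]
}}

```text
t: 5.3
ee_pos: [0.5907, 0.1854, 0.0119]
orientation: [0.001, 0.768, 0.64, 0.001]
force: [-0.1, 1.0, 4.9]
gripper_width: 0.058
finger_force: 42.0
```

{"method": "jog_arm", "body": {
  "motion": [
    [0, 0, 2, 0, 5.4],
    [0, 0, 3, 0, 5.4],
    [0, 0, 4, 0, 5.4],
    [0, 0, 4, 0, 5.4],
    [0, 0, 2, 0, 5.4]
  ]
}}

```text
t: 5.8
ee_pos: [0.5915, 0.1855, 0.1643]
orientation: [0.002, 0.768, 0.64, 0.002]
force: [0.2, 0.1, -0.8]
gripper_width: 0.058
finger_force: 43.4
```

{"method": "jog_arm", "body": {
  "motion": [
    [0, -2, 0, 0, 5.4],
    [0, -3.5, 0, 0, 5.4],
    [-0.6, -4, 0, 0, 5.4],
    [-0.6, -4, 0, 0, 5.4],
    [-0.6, -4, 0, 0, 5.4]
  ]
}}

```text
t: 6.3
ee_pos: [0.5713, 0.009, 0.1605]
orientation: [0.0, 0.768, 0.641, 0.0]
force: [-0.1, -0.4, -1.8]
gripper_width: 0.0579
finger_force: 43.3
```

{"method": "jog_arm", "body": {
  "motion": [
    [-0.6, -4, 0, 0, 5.4],
    [-0.6, -4, 0, 0, 5.4],
    [-0.6, -4, 0, 0, 5.4],
    [-0.6, -4, 0, 0, 5.4],
    [-0.4, -3, 0, 0, 5.4]
  ]
}}

```text
t: 6.8
ee_pos: [0.5433, -0.1821, 0.1606]
orientation: [0.0, 0.769, 0.64, -0.0]
force: [0.4, -0.2, -1.5]
gripper_width: 0.0582
finger_force: 43.3
```

{"method": "jog_arm", "body": {
  "motion": [
    [0, -2, 0, 0, 5.4],
    [0, 0, 0, 0, 5.4],
    [0, 0, 0, 0, 5.4],
    [0, 0, 0, 0, 5.4]
  ]
}}

```text
t: 7.2
ee_pos: [0.5435, -0.1985, 0.1602]
orientation: [-0.001, 0.768, 0.641, -0.0]
force: [-1.0, 0.5, -0.6]
gripper_width: 0.0581
finger_force: 43.3
```

```bash
python3 w.py w5
```

```text
7.2 [ 0.5435 -0.1985  0.1602] qd 0.0114 [-6.000e-04  7.679e-01  6.406e-01 -0.000e+00] [-1.   0.5 -0.6] 0.058130771554654556 43.334539732168196
cam [ 0.556 -0.128  0.302]
```

View pics/w5.png

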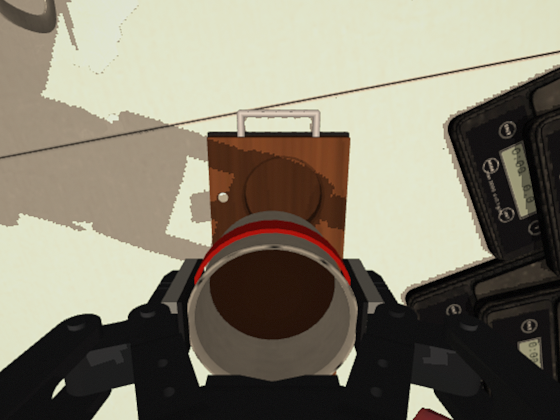

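The red cup is held upright, with its rim spanning x 188-357 and its top at row 246. The one-dot pocket spans x 246-321 with its far edge at row 157, and the rack's far corners are (207,133) and (350,133).

```bash
python3 - <<'E'
from h import *
t=np.load('w5.npz');K,E=t['K'],t['E']
a,b=[onplane(K,E,q,.022)[:2] for q in [(207,133),(350,133)]]; d=b-a; print(a,b,np.linalg.norm(d),np.degrees(np.arctan2(d[1],d[0])))
yaw=np.radians(-10.36); ax=np.array([np.cos(yaw),np.sin(yaw)]); ay=np.array([-ax[1],ax[0]])
print('p1 from far edge',(a+b)/2-ay*.048)
L,R=[onplane(K,E,q,.022)[:2] for q in [(246,192),(321,192)]]; top=onplane(K,E,(283.5,157),.022)[:2]
print('pocket LR mid',(L+R)/2,np.linalg.norm(R-L),'from top',top-ay*.032)
z=.196
for z in(.194,.196):
  L,R=[onplane(K,E,q,z)[:2] for q in [(188,315),(357,315)]]; top=onplane(K,E,(272,246),z)[:2]
  print('cup',(L+R)/2,np.linalg.norm(R-L),'top',top-ay*.030)
E
```

```text
[ 0.50212491 -0.14013449] [ 0.61110566 -0.15999113] 0.11077494627211734 -10.32619983766914
p1 from far edge [ 0.54798333 -0.19728028]
pocket LR mid [ 0.55242045 -0.19709273] 0.060896953542653474 from top [ 0.5515127  -0.20056129]
cup [ 0.54326719 -0.19731053] 0.058989178828337534 top [ 0.54235802 -0.20129104]
cup [ 0.54350088 -0.1960249 ] 0.05790117868879861 top [ 0.54250897 -0.2004763 ]
```

The pocket seems about 4 mm further +x than the rack's centre line. I'll check that on a picture rectified to the rack's top plane.

```bash
python3 - <<'E'
from h import *
yaw=np.radians(-10.36); ax=np.array([np.cos(yaw),np.sin(yaw)]); ay=np.array([-ax[1],ax[0]])
out=[]
for n,c in [('w1',(.5465,-.1996)),('w1',(.5303,-.2881)),('w5',(.5475,-.1985))]:
    t=np.load(n+'.npz');K,E=t['K'],t['E']; c=np.array(c); S=266; sc=60/S*2/1000 # m/px: 120mm
    src=[];dst=[(0,0),(S,0),(S,S),(0,S)]
    for u,v in dst: src.append(proj(K,E,[*(c+ax*(u-S/2)*sc-ay*(v-S/2)*sc),.022]))
    H=cv2.getPerspectiveTransform(np.float32(src),np.float32(dst)); r=cv2.warpPerspective(t['p'],H,(S,S),flags=cv2.INTER_CUBIC)
    r=cv2.convertScaleAbs(r,alpha=2.2); 
    cv2.circle(r,(S//2,S//2),int(.032/sc),(255,255,0),1); cv2.line(r,(S//2,0),(S//2,S),(255,255,0),1); out.append(r)
cv2.imwrite('pics/rect.png',np.hstack(out))
E
```

```text
(no output)
```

View pics/rect.png

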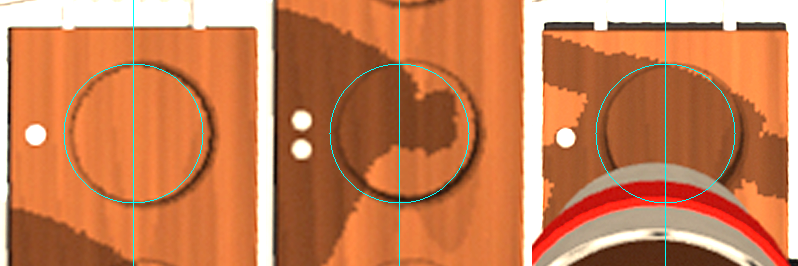

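The rectified views show the pockets sitting about 4 mm to +x of the rack's centre line. That gives pocket1 ≈ (0.5505,-0.2015) and pocket2 ≈ (0.534,-0.290), so I target those.

{"method": "jog_arm", "body": {
  "motion": [
    [0.7, -0.2, -2, 0, 5.4],
    [0, 0, -4, 0, 5.4],
    [0, 0, -4, 0, 5.4],
    [0, 0, -2, 0, 5.4],
    [0, 0, 0, 0, 5.4]
  ]
}}

```text
t: 7.75
ee_pos: [0.5487, -0.1991, 0.0373]
orientation: [-0.004, 0.768, 0.641, -0.001]
force: [-0.1, 0.7, -1.2]
gripper_width: 0.0582
finger_force: 43.4
```

{"method": "jog_arm", "body": {
  "motion": [
    [0, 0, 0, 0, 5.4],
    [0, 0, 0, 0, 5.4],
    [0, 0, 0, 0, 5.4]
  ]
}}

```text
t: 8.05
ee_pos: [0.5521, -0.2021, 0.0421]
orientation: [0.002, 0.768, 0.64, 0.001]
force: [-0.1, 0.2, -0.1]
gripper_width: 0.0583
finger_force: 43.4
```

{"method": "jog_arm", "body": {
  "motion": [
    [-0.15, 0.1, 0, 0, 5.4],
    [0, 0, -0.5, 0, 5.4],
    [0, 0, -0.3, 0, 5.4],
    [0, 0, -0.3, 0, 5.4],
    [0, 0, 0, 0, 5.4]
  ]
}}

```text
t: 8.55
ee_pos: [0.549, -0.2005, 0.0287]
orientation: [-0.001, 0.768, 0.64, -0.0]
force: [-0.2, 0.2, -1.5]
gripper_width: 0.058
finger_force: 43.5
```

{"method": "jog_arm", "body": {
  "motion": [
    [0, 0, 0, 0, 5.4]
  ]
}}

```text
t: 8.65
ee_pos: [0.5493, -0.2007, 0.029]
orientation: [-0.0, 0.768, 0.64, -0.0]
force: [-0.8, 0.1, -0.5]
gripper_width: 0.0584
finger_force: 43.5
```

No contact force, and the cup's bottom is already 5 mm below the mouth. Lowering on.

{"method": "jog_arm", "body": {
  "motion": [
    [0.05, 0, -0.3, 0, 5.4],
    [0, 0, -0.3, 0, 5.4],
    [0, 0, -0.2, 0, 5.4],
    [0, 0, 0, 0, 5.4],
    [0, 0, 0, 0, 5.4]
  ]
}}

```text
t: 9.15
ee_pos: [0.5498, -0.2007, 0.0212]
orientation: [-0.0, 0.768, 0.64, -0.0]
force: [0.4, -0.1, -1.2]
gripper_width: 0.0582
finger_force: 43.5
```

{"method": "jog_arm", "body": {
  "motion": [
    [0, 0, -0.1, 0, 5.4],
    [0, 0, 0, 0, 5.4]
  ]
}}

```text
t: 9.35
ee_pos: [0.5499, -0.2007, 0.0203]
orientation: [-0.0, 0.768, 0.64, -0.0]
force: [0.2, -0.9, -0.6]
gripper_width: 0.0585
finger_force: 43.5
```

{"method": "jog_arm", "body": {
  "motion": [
    [0, 0, -0.1, 0, 5.4],
    [0, 0, -0.05, 0, 5.4],
    [0, 0, 0, 0, 5.4]
  ]
}}

```text
t: 9.65
ee_pos: [0.55, -0.2008, 0.0199]
orientation: [0.0, 0.768, 0.64, 0.0]
force: [-1.8, 0.9, 5.3]
gripper_width: 0.0583
finger_force: 43.9
```

It touched the floor at the expected height (TCP 0.020). Releasing and going to the blue cup.

{"method": "jog_arm", "body": {
  "motion": [
    [0, 0, 0, 0, 6.0],
    [0, 0, 0, 0, 6.5],
    [0, 0, 0, 0, 7.5],
    [0, 0, 0, 0, 8.0],
    [0, 0, 0, 0, 8.0]
  ]
}}

```text
t: 10.15
ee_pos: [0.5499, -0.2007, 0.0187]
orientation: [-0.0, 0.768, 0.64, -0.0]
force: [0.2, -1.3, -0.4]
gripper_width: 0.0803
finger_force: 0.0
```

{"method": "jog_arm", "body": {
  "motion": [
    [0, 0, 2, 0, 8.0],
    [0, 0, 4, 0, 8.5],
    [0, 0, 5, 0, 8.5],
    [0, 0, 4, 0, 8.5],
    [0, 0, 2, 0, 8.5]
  ]
}}

```text
t: 10.65
ee_pos: [0.5516, -0.2016, 0.1929]
orientation: [0.003, 0.768, 0.64, 0.001]
force: [0.2, -0.5, -0.5]
gripper_width: 0.0849
finger_force: 0.0
```

{"method": "jog_arm", "body": {
  "motion": [
    [-1, 4, 0, 0, 8.5],
    [-1.2, 4, 0, 0, 8.5],
    [-1.2, 4, 0, 0, 8.5],
    [-1.2, 4, 0, 0, 8.5],
    [-1.2, 4, 0, 0, 8.5]
  ]
}}

```text
t: 11.15
ee_pos: [0.4911, 0.0007, 0.1889]
orientation: [-0.0, 0.768, 0.64, 0.0]
force: [-0.1, 0.7, -0.0]
gripper_width: 0.0852
finger_force: 0.0
```

{"method": "jog_arm", "body": {
  "motion": [
    [-1.2, 4, 0, 0, 8.5],
    [-1.2, 4, 0, 0, 8.5],
    [-1.2, 4, 0, 0, 8.5],
    [-1.2, 4, -1, 0, 8.5],
    [0, 3, -2, 0, 8.5]
  ]
}}

```text
t: 11.65
ee_pos: [0.4427, 0.1915, 0.1596]
orientation: [0.0, 0.768, 0.641, 0.001]
force: [0.6, -0.5, -0.5]
gripper_width: 0.0849
finger_force: 0.0
```

{"method": "jog_arm", "body": {
  "motion": [
    [0, 0, -1, 0, 8.5],
    [0, 0, 0, 0, 8.5],
    [0, 0, 0, 0, 8.5]
  ]
}}

```text
t: 11.95
ee_pos: [0.4441, 0.1886, 0.1488]
orientation: [-0.0, 0.768, 0.64, -0.0]
force: [-0.1, 0.7, 0.6]
gripper_width: 0.0853
finger_force: 0.0
```

```bash
python3 w.py w6; python3 - <<'E'
from h import *
from bench import read_camera
t=np.load('w6.npz');K,E=t['K'],t['E']
h=cv2.cvtColor(t['p'],cv2.COLOR_BGR2HSV); u=proj(K,E,(.441,.190,.048)).round().astype(int); print(u)
# dark floor + grey inner wall are darker than surroundings; radial edge search for the rim
c=u.astype(float)
g=cv2.GaussianBlur(cv2.cvtColor(t['p'],cv2.COLOR_BGR2GRAY),(3,3),0).astype(float)
m=cv2.inRange(h,(100,120,30),(125,255,255));k=np.zeros_like(m);cv2.circle(k,tuple(int(i) for i in u),75,255,-1);pts=cv2.findNonZero(m&k)
for z in (.034,.036,.038):
    w=np.array([onplane(K,E,q,z)[:2] for q in pts[:,0]],np.float32);s=np.linalg.lstsq(np.c_[2*w,np.ones(len(w))],(w**2).sum(1),rcond=None)[0]; print('band',z,len(w),s[:2],np.sqrt(s[2]+s[:2]@s[:2]))
x,y=int(u[0])-100,max(int(u[1])-100,0); A=cv2.resize(t['p'][y:y+200,x:x+200],(600,600),interpolation=1); print('crop',x,y)
T=read_camera('top')['pixels'][150:240,320:440]; cv2.imwrite('pics/w6c.png',A); cv2.imwrite('pics/top2.png',T)
E
```

```text
11.95 [0.4441 0.1886 0.1488] qd 0.0144 [-0.000e+00  7.683e-01  6.401e-01 -3.000e-04] [-0.1  0.7  0.6] 0.08534339476160102 0.0
cam [0.457 0.26  0.291]
[268 207]
band 0.034 259 [0.44081544 0.18991953] 0.02983665507253495
band 0.036 259 [0.4409379  0.19046226] 0.029604279392405373
band 0.038 259 [0.44106036 0.19100475] 0.02937207921431991
crop 168 107
```

```bash
python3 - <<'E'
from h import *
def rim(n,c,z=.048):
    t=np.load(n+'.npz');K,E=t['K'],t['E'];S=400;sc=.0003;dst=[(0,0),(S,0),(S,S),(0,S)]
    src=[proj(K,E,[c[0]+(u-200)*sc,c[1]-(v-200)*sc,z]) for u,v in dst]
    r=cv2.warpPerspective(t['p'],cv2.getPerspectiveTransform(np.float32(src),np.float32(dst)),(S,S))
    k=cv2.HoughCircles(cv2.GaussianBlur(cv2.cvtColor(r,6),(5,5),0),cv2.HOUGH_GRADIENT_ALT,1.5,5,param1=150,param2=.6,minRadius=90,maxRadius=106)
    print(n,None if k is None else [(round(c[0]+(a-200)*sc,4),round(c[1]-(b-200)*sc,4),round(q*sc,4)) for a,b,q in k[0][:4]])
rim('w3',(.591,.185));rim('w4',(.591,.185));rim('w3',(.441,.191));rim('w6',(.441,.191))
E
```

```text
w3 [(np.float32(0.5895), np.float32(0.187), np.float32(0.0295))]
w4 [(np.float32(0.5908), np.float32(0.1842), np.float32(0.0293)), (np.float32(0.5877), np.float32(0.196), np.float32(0.0289)), (np.float32(0.5962), np.float32(0.1946), np.float32(0.0293))]
w3 [(np.float32(0.4422), np.float32(0.1902), np.float32(0.029)), (np.float32(0.439), np.float32(0.1907), np.float32(0.0292))]
w6 [(np.float32(0.4408), np.float32(0.1898), np.float32(0.0291)), (np.float32(0.4436), np.float32(0.201), np.float32(0.029))]
```

{"method": "jog_arm", "body": {
  "motion": [
    [-0.3, 0.15, -3, 0, 8.5],
    [0, 0, -4, 0, 8.5],
    [0, 0, -3.5, 0, 8.5],
    [0, 0, -2, 0, 8.5],
    [0, 0, -1, 0, 8.5]
  ]
}}

```text
t: 12.55
ee_pos: [0.441, 0.1897, 0.0126]
orientation: [-0.0, 0.769, 0.64, -0.001]
force: [-0.6, -0.4, -0.6]
gripper_width: 0.0847
finger_force: 0.0
```

{"method": "jog_arm", "body": {
  "motion": [
    [0, 0, 0, 0, 8.5],
    [0, 0, 0, 0, 8.5],
    [0, 0, 0, 0, 8.5]
  ]
}}

```text
t: 12.85
ee_pos: [0.442, 0.1908, 0.015]
orientation: [0.001, 0.768, 0.64, 0.001]
force: [0.7, 0.4, 0.6]
gripper_width: 0.0853
finger_force: 0.0
```

{"method": "jog_arm", "body": {
  "motion": [
    [0, 0, -0.3, 0, 8.5],
    [0, 0, 0, 0, 5.4],
    [0, 0, 0, 0, 5.4],
    [0, 0, 0, 0, 5.4],
    [0, 0, 0, 0, 5.4]
  ]
}}

```text
t: 13.35
ee_pos: [0.4412, 0.1909, 0.0115]
orientation: [0.0, 0.768, 0.64, 0.0]
force: [-0.4, -0.1, 6.1]
gripper_width: 0.0581
finger_force: 41.7
```

{"method": "jog_arm", "body": {
  "motion": [
    [0, 0, 0, 0, 5.4],
    [0, 0, 0, 0, 5.4],
    [0, 0, 0, 0, 5.4]
  ]
}}

```text
t: 13.65
ee_pos: [0.4412, 0.1909, 0.0115]
orientation: [0.0, 0.768, 0.64, 0.0]
force: [-0.8, 0.5, 5.3]
gripper_width: 0.0583
finger_force: 41.7
```

{"method": "jog_arm", "body": {
  "motion": [
    [0, 0, 2, 0, 5.4],
    [0, 0, 3, 0, 5.4],
    [0, 0, 4, 0, 5.4],
    [0, 0, 4, 0, 5.4],
    [0, 0, 2.5, 0, 5.4]
  ]
}}

```text
t: 14.15
ee_pos: [0.4415, 0.191, 0.1684]
orientation: [0.001, 0.768, 0.64, 0.001]
force: [0.8, 0.9, -1.4]
gripper_width: 0.0582
finger_force: 43.3
```

{"method": "jog_arm", "body": {
  "motion": [
    [0.3, -2, 0, 0, 5.4],
    [0.7, -3.5, 0, 0, 5.4],
    [0.8, -4, 0, 0, 5.4],
    [0.8, -4, 0, 0, 5.4],
    [0.8, -4, 0, 0, 5.4]
  ]
}}

```text
t: 14.65
ee_pos: [0.4746, 0.0145, 0.1659]
orientation: [-0.0, 0.768, 0.641, -0.0]
force: [0.7, 0.3, -1.1]
gripper_width: 0.058
finger_force: 43.3
```

{"method": "jog_arm", "body": {
  "motion": [
    [0.8, -4, 0, 0, 5.4],
    [0.8, -4, 0, 0, 5.4],
    [0.8, -4, 0, 0, 5.4],
    [0.8, -4, 0, 0, 5.4],
    [0.8, -4, 0, 0, 5.4]
  ]
}}

```text
t: 15.15
ee_pos: [0.5145, -0.1856, 0.1656]
orientation: [-0.0, 0.768, 0.64, -0.0]
force: [0.8, -0.1, -1.3]
gripper_width: 0.0582
finger_force: 43.3
```

{"method": "jog_arm", "body": {
  "motion": [
    [0.8, -4, 0, 0, 5.4],
    [0.8, -4, 0, 0, 5.4],
    [0.3, -2, 0, 0, 5.4],
    [0, 0, 0, 0, 5.4],
    [0, 0, 0, 0, 5.4]
  ]
}}

```text
t: 15.65
ee_pos: [0.533, -0.2836, 0.1652]
orientation: [-0.001, 0.768, 0.64, -0.0]
force: [-0.6, 0.9, -0.7]
gripper_width: 0.0582
finger_force: 43.3
```

{"method": "jog_arm", "body": {
  "motion": [
    [0, 0, -4, 0, 5.4],
    [0, 0, -4, 0, 5.4],
    [0, 0, -2, 0, 5.4],
    [0, 0, 0, 0, 5.4],
    [0, 0, 0, 0, 5.4]
  ]
}}

```text
t: 16.15
ee_pos: [0.5339, -0.2829, 0.066]
orientation: [-0.001, 0.768, 0.641, -0.0]
force: [0.1, 0.9, -0.6]
gripper_width: 0.0584
finger_force: 43.3
```

```bash
python3 w.py w7; python3 - <<'E'
from h import *
t=np.load('w7.npz');K,E=t['K'],t['E']
for c in [(.55,-.201)]:
    S=400;sc=.0003;dst=[(0,0),(S,0),(S,S),(0,S)];z=.056
    src=[proj(K,E,[c[0]+(u-200)*sc,c[1]-(v-200)*sc,z]) for u,v in dst]
    r=cv2.warpPerspective(t['p'],cv2.getPerspectiveTransform(np.float32(src),np.float32(dst)),(S,S))
    cv2.imwrite('pics/w7r.png',r)
    k=cv2.HoughCircles(cv2.GaussianBlur(cv2.cvtColor(r,6),(5,5),0),cv2.HOUGH_GRADIENT_ALT,1.5,5,param1=150,param2=.5,minRadius=90,maxRadius=106)
    print(None if k is None else [(round(float(c[0]+(a-200)*sc),4),round(float(c[1]-(b-200)*sc),4),round(float(q*sc),4)) for a,b,q in k[0][:4]])
E
```

```text
16.15 [ 0.5339 -0.2829  0.066 ] qd 0.0306 [-5.000e-04  7.677e-01  6.408e-01 -0.000e+00] [ 0.1  0.9 -0.6] 0.05837815654430503 43.31915018381551
cam [ 0.546 -0.212  0.208]
[(0.5494, -0.2027, 0.029), (0.54, -0.2022, 0.0296), (0.5575, -0.204, 0.0295)]
```

{"method": "jog_arm", "body": {
  "motion": [
    [0, -0.6, 0, 0, 5.4],
    [0, 0, -1.5, 0, 5.4],
    [0, 0, -1, 0, 5.4],
    [0, 0, 0, 0, 5.4],
    [0, 0, 0, 0, 5.4]
  ]
}}

```text
t: 16.7
ee_pos: [0.5334, -0.2899, 0.04]
orientation: [-0.001, 0.768, 0.64, -0.0]
force: [-0.7, -0.4, -0.8]
gripper_width: 0.0581
finger_force: 43.3
```

{"method": "jog_arm", "body": {
  "motion": [
    [0, 0, 0, 0, 5.4],
    [0, 0, 0, 0, 5.4]
  ]
}}

```text
t: 16.9
ee_pos: [0.5341, -0.2903, 0.041]
orientation: [0.0, 0.768, 0.64, 0.0]
force: [0.4, -1.5, -0.3]
gripper_width: 0.0583
finger_force: 43.3
```

{"method": "jog_arm", "body": {
  "motion": [
    [0, 0.1, 0, 0, 5.4],
    [0, 0, -0.5, 0, 5.4],
    [0, 0, -0.3, 0, 5.4],
    [0, 0, -0.3, 0, 5.4],
    [0, 0, 0, 0, 5.4]
  ]
}}

```text
t: 17.4
ee_pos: [0.5335, -0.2889, 0.0291]
orientation: [-0.001, 0.768, 0.64, -0.0]
force: [-0.3, 0.1, -1.1]
gripper_width: 0.0581
finger_force: 43.3
```

{"method": "jog_arm", "body": {
  "motion": [
    [0, 0, 0, 0, 5.4]
  ]
}}

```text
t: 17.5
ee_pos: [0.5338, -0.2892, 0.0296]
orientation: [-0.0, 0.768, 0.64, -0.0]
force: [0.3, -0.6, -0.3]
gripper_width: 0.0584
finger_force: 43.3
```

{"method": "jog_arm", "body": {
  "motion": [
    [0, 0, -0.3, 0, 5.4],
    [0, 0, -0.3, 0, 5.4],
    [0, 0, -0.2, 0, 5.4],
    [0, 0, -0.1, 0, 5.4],
    [0, 0, 0, 0, 5.4]
  ]
}}

```text
t: 18.0
ee_pos: [0.5338, -0.2891, 0.0205]
orientation: [-0.0, 0.768, 0.64, -0.0]
force: [0.6, 0.6, -0.7]
gripper_width: 0.0582
finger_force: 43.3
```

{"method": "jog_arm", "body": {
  "motion": [
    [0, 0, -0.1, 0, 5.4],
    [0, 0, -0.05, 0, 5.4],
    [0, 0, 0, 0, 5.4]
  ]
}}

```text
t: 18.3
ee_pos: [0.534, -0.2893, 0.0196]
orientation: [0.0, 0.768, 0.64, 0.0]
force: [-0.9, -0.2, 1.4]
gripper_width: 0.0582
finger_force: 43.4
```

{"method": "jog_arm", "body": {
  "motion": [
    [0, 0, -0.05, 0, 5.4],
    [0, 0, 0, 0, 6.0],
    [0, 0, 0, 0, 7.0],
    [0, 0, 0, 0, 8.0],
    [0, 0, 0, 0, 8.0]
  ]
}}

```text
t: 18.8
ee_pos: [0.5339, -0.2892, 0.0186]
orientation: [-0.0, 0.768, 0.64, -0.0]
force: [0.4, -0.2, 0.2]
gripper_width: 0.08
finger_force: 0.0
```

{"method": "jog_arm", "body": {
  "motion": [
    [0, 0, 2, 0, 8.0],
    [0, 0, 4, 0, 8.5],
    [0, 0, 5, 0, 8.5],
    [0, 0, 5, 0, 8.5],
    [0, 0, 5, 0, 8.5]
  ]
}}

```text
t: 19.3
ee_pos: [0.5336, -0.2889, 0.2306]
orientation: [-0.0, 0.768, 0.64, -0.0]
force: [0.5, 0.2, 0.4]
gripper_width: 0.085
finger_force: 0.0
```

```bash
python3 w.py w8
```

```text
19.3 [ 0.5336 -0.2889  0.2306] qd 1.0749 [-2.000e-04  7.681e-01  6.403e-01 -0.000e+00] [0.5 0.2 0.4] 0.0849550893649195 0.0
cam [ 0.546 -0.218  0.373]
```

{"method": "jog_arm", "body": {
  "motion": [
    [-0.3, 4.8, 0, 0, 8.5],
    [-0.3, 4.8, 0, 0, 8.5],
    [-0.3, 4.8, 0, 0, 8.5],
    [-0.3, 4.8, 0, 0, 8.5],
    [-0.3, 4.8, 0, 0, 8.5]
  ]
}}

```text
t: 19.85
ee_pos: [0.5184, -0.0475, 0.2286]
orientation: [0.0, 0.768, 0.64, 0.0]
force: [0.9, -0.2, -0.6]
gripper_width: 0.0851
finger_force: 0.0
```

{"method": "jog_arm", "body": {
  "motion": [
    [-0.3, 4.8, 0, 0, 8.5],
    [-0.3, 4.8, 0, 0, 8.5],
    [-0.3, 4.8, 0, 0, 8.5],
    [-0.3, 4.8, 0, 0, 8.5],
    [-0.3, 4.8, 0, 0, 8.5]
  ]
}}

```text
t: 20.35
ee_pos: [0.5034, 0.1927, 0.2286]
orientation: [0.0, 0.768, 0.64, 0.0]
force: [1.2, -0.0, 0.6]
gripper_width: 0.0853
finger_force: 0.0
```

{"method": "jog_arm", "body": {
  "motion": [
    [-0.3, 4.8, 0, 0, 8.5],
    [-0.3, 4.8, 0, 0, 8.5],
    [0, 3, 0, 0, 8.5],
    [0, 0, 0, 0, 8.5],
    [0, 0, 0, 0, 8.5]
  ]
}}

```text
t: 20.85
ee_pos: [0.4973, 0.3171, 0.2282]
orientation: [0.0, 0.768, 0.641, -0.001]
force: [-0.6, -0.5, -0.3]
gripper_width: 0.085
finger_force: 0.0
```

```bash
python3 w.py w9; python3 - <<'E'
from h import *
t=np.load('w9.npz');K,E=t['K'],t['E']
print(proj(K,E,(.499,.335,.09)),proj(K,E,(.499,.335,.0)))
h=cv2.cvtColor(t['p'],cv2.COLOR_BGR2HSV)
m=cv2.inRange(h,(0,90,20),(18,255,200));n,l,s,c=cv2.connectedComponentsWithStats(m)
for a,b in zip(s[1:],c[1:]):
    if a[4]>150: print('brown',a,b.round(1))
e=np.load('w8.npz');print('red/blue cups expected in w8',proj(e['K'],e['E'],(.55,-.2015,.056)),proj(e['K'],e['E'],(.534,-.29,.056)))
u=proj(K,E,(.499,.335,.05)).astype(int);x,y=max(u[0]-100,0),max(u[1]-100,0);print('crop',x,y)
A=cv2.resize(t['p'][y:y+200,x:x+200],(400,400),interpolation=1);B=cv2.resize(e['p'][20:260,160:440],(466,400))[:,:400]
cv2.imwrite('pics/last.png',np.hstack([A,B]))
E
```

```text
20.85 [0.4973 0.3171 0.2282] qd 0.0359 [ 1.000e-04  7.675e-01  6.410e-01 -6.000e-04] [-0.6 -0.5 -0.3] 0.0850430959764313 0.0
cam [0.51  0.388 0.37 ]
[271.04228623 173.48355423] [271.33436948 157.0022294 ]
brown [ 248  131   44   44 1550] [269.6 152.4]
brown [350 160  54  57 264] [365.7 177.7]
brown [150 344  40  40 286] [173.9 354.4]
red/blue cups expected in w8 [273.38481246  82.24456883] [273.50976184 186.55869958]
crop 171 65
```

View pics/last.png

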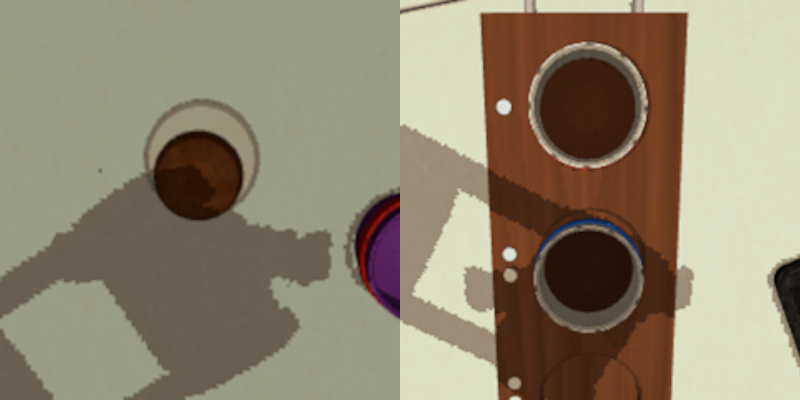

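The left panel shows the tamper's knob at (269.6,152.4) with its base around (271.5,142.7). The right panel shows red in the one-dot pocket and blue in the two-dot pocket, both upright and seated.

```bash
python3 - <<'E'
from h import *
t=np.load('w9.npz');K,E=t['K'],t['E'];f=K[0,0]
print('base',onplane(K,E,(271.3,142.5),.02),'px/58mm depth',f*.058/56.5)
for z in (.06,.07,.08): print(z,onplane(K,E,(269.4,152.4),z)[:2])
print('knob depth',f*.038/44)
def rimfit(n,c,z=.056):
    t=np.load(n+'.npz');K,E=t['K'],t['E'];S=400;sc=.0003;dst=[(0,0),(S,0),(S,S),(0,S)]
    src=[proj(K,E,[c[0]+(u-200)*sc,c[1]-(v-200)*sc,z]) for u,v in dst]
    r=cv2.warpPerspective(t['p'],cv2.getPerspectiveTransform(np.float32(src),np.float32(dst)),(S,S))
    k=cv2.HoughCircles(cv2.GaussianBlur(cv2.cvtColor(r,6),(5,5),0),cv2.HOUGH_GRADIENT_ALT,1.5,5,param1=150,param2=.5,minRadius=88,maxRadius=106)
    print(None if k is None else [(round(float(c[0]+(a-200)*sc),4),round(float(c[1]-(b-200)*sc),4),round(float(q*sc),4)) for a,b,q in k[0][:4]])
rimfit('w8',(.55,-.2015)); rimfit('w8',(.534,-.29))
E
```

```text
base [0.5020729  0.35179929 0.02      ] px/58mm depth 0.3647348380193256
0.06 [0.49978587 0.34786622]
0.07 [0.50010382 0.34916654]
0.08 [0.50042176 0.35046685]
knob depth 0.30685176223647803
[(0.549, -0.2032, 0.03), (0.549, -0.2032, 0.0272)]
[(0.5325, -0.2907, 0.029), (0.5352, -0.2808, 0.0286)]
```

{"method": "jog_arm", "body": {
  "motion": [
    [0.3, 3.2, -1, 0, 8.5],
    [0, 0, -3, 0, 8.5],
    [0, 0, -1, 0, 8.5],
    [0, 0, 0, 0, 8.5],
    [0, 0, 0, 0, 8.5]
  ]
}}

```text
t: 21.4
ee_pos: [0.5014, 0.3477, 0.1792]
orientation: [0.0, 0.769, 0.64, -0.0]
force: [-0.2, -0.2, -0.0]
gripper_width: 0.085
finger_force: 0.0
```

```bash
python3 w.py w10; cat > tam.py <<'E'
import sys
from h import *
t=np.load(sys.argv[1]+'.npz');K,E=t['K'],t['E']
h=cv2.cvtColor(t['p'],cv2.COLOR_BGR2HSV)
m=cv2.inRange(h,(0,90,20),(18,255,200));n,l,s,c=cv2.connectedComponentsWithStats(m)
for a,b in zip(s[1:],c[1:]):
    if a[4]>900:
        print('brown',a,b.round(1),'depth',K[0,0]*.038/a[2])
        for z in (.06,.07,.08): print(z,onplane(K,E,b,z)[:2].round(4))
E
python3 tam.py w10; python3 - <<'E'
from h import *
a,b=np.load('w9.npz'),np.load('top.npz')
h=cv2.cvtColor(b['p'],cv2.COLOR_BGR2HSV);m=cv2.inRange(h,(0,90,20),(18,255,200));m[:,:140]=0;m[:,175:]=0;m[:185]=0;m[215:]=0
n,l,s,c=cv2.connectedComponentsWithStats(m);i=1+s[1:,4].argmax();print(s[i],c[i],onplane(b['K'],b['E'],c[i],.07))
E
```

```text
21.4 [0.5014 0.3477 0.1792] qd 0.0198 [ 1.000e-04  7.686e-01  6.397e-01 -1.000e-04] [-0.2 -0.2 -0. ] 0.08500408019406719 0.0
cam [0.514 0.419 0.321]
brown [ 456    0  104   25 1795] [515.7   8.8] depth 0.12982189940774072
0.06 [0.6824 0.4481]
0.07 [0.676  0.4469]
0.08 [0.6695 0.4458]
brown [ 246  178   52   53 2075] [271.2 204.6] depth 0.25964379881548144
0.06 [0.4997 0.3456]
0.07 [0.5002 0.3484]
0.08 [0.5008 0.3512]
[149 195  13  13 127] [154.82677165 201.31496063] [0.50246231 0.34745613 0.07      ]
```

{"method": "jog_arm", "body": {
  "motion": [
    [-0.1, 0.1, -3, 0, 8.5],
    [0, 0, -4, 0, 8.5],
    [0, 0, -3, 0, 8.5],
    [0, 0, -2, 0, 8.5],
    [0, 0, -1.2, 0, 8.5]
  ]
}}

```text
t: 21.95
ee_pos: [0.5001, 0.3493, 0.0462]
orientation: [-0.0, 0.768, 0.64, -0.0]
force: [0.7, -0.4, 0.6]
gripper_width: 0.0852
finger_force: 0.0
```

{"method": "jog_arm", "body": {
  "motion": [
    [0, 0, 0, 0, 8.5],
    [0, 0, 0, 0, 8.5],
    [0, 0, 0, 0, 8.5]
  ]
}}

```text
t: 22.25
ee_pos: [0.5011, 0.3503, 0.0485]
orientation: [0.0, 0.768, 0.64, 0.002]
force: [-1.1, 0.3, -0.9]
gripper_width: 0.0854
finger_force: 0.0
```

{"method": "jog_arm", "body": {
  "motion": [
    [-0.05, -0.1, -0.1, 0, 8.5],
    [0, 0, 0, 0, 6],
    [0, 0, 0, 0, 4.5],
    [0, 0, 0, 0, 3.3],
    [0, 0, 0, 0, 3.3]
  ],
  "newtons": 70
}}

```text
t: 22.75
ee_pos: [0.4999, 0.3489, 0.0463]
orientation: [0.0, 0.768, 0.64, 0.0]
force: [-0.3, 0.3, 2.7]
gripper_width: 0.0346
finger_force: 66.5
```

{"method": "jog_arm", "body": {
  "motion": [
    [0, 0, 0, 0, 3.3],
    [0, 0, 0, 0, 3.3],
    [0, 0, 0, 0, 3.3],
    [0, 0, 0, 0, 3.3]
  ]
}}

```text
t: 23.15
ee_pos: [0.4998, 0.3489, 0.0463]
orientation: [0.0, 0.768, 0.64, 0.0]
force: [-0.6, -0.6, 4.9]
gripper_width: 0.0344
finger_force: 66.8
```

{"method": "jog_arm", "body": {
  "motion": [
    [0, 0, 1, 0, 3.3],
    [0, 0, 3, 0, 3.3],
    [0, 0, 4, 0, 3.3],
    [0, 0, 4, 0, 3.3],
    [0, 0, 3, 0, 3.3]
  ]
}}

```text
t: 23.65
ee_pos: [0.4989, 0.3487, 0.1974]
orientation: [-0.0, 0.768, 0.64, -0.0]
force: [1.0, 1.1, -2.7]
gripper_width: 0.0341
finger_force: 67.0
```

{"method": "jog_arm", "body": {
  "motion": [
    [0, 0, 1, 0, 3.3],
    [0, -1, 0, 0, 3.3],
    [0.2, -2.5, 0, 0, 3.3],
    [0.3, -3, 0, 0, 3.3],
    [0.3, -3, 0, 0, 3.3]
  ]
}}

```text
t: 24.15
ee_pos: [0.5051, 0.2518, 0.2027]
orientation: [-0.001, 0.768, 0.641, -0.003]
force: [0.9, 0.8, -3.1]
gripper_width: 0.0346
finger_force: 67.0
```

{"method": "jog_arm", "body": {
  "motion": [
    [0.3, -3, 0, 0, 3.3],
    [0.3, -3, 0, 0, 3.3],
    [0.3, -3, 0, 0, 3.3],
    [0.3, -3, 0, 0, 3.3],
    [0.3, -3, 0, 0, 3.3]
  ]
}}

```text
t: 24.65
ee_pos: [0.5199, 0.102, 0.203]
orientation: [-0.002, 0.768, 0.64, -0.003]
force: [1.7, -0.9, -3.2]
gripper_width: 0.0344
finger_force: 67.0
```

{"method": "jog_arm", "body": {
  "motion": [
    [0.3, -3, 0, 0, 3.3],
    [0.3, -3, 0, 0, 3.3],
    [0.3, -3, 0, 0, 3.3],
    [0.3, -3, 0, 0, 3.3],
    [0.3, -3, 0, 0, 3.3]
  ]
}}

```text
t: 25.15
ee_pos: [0.5349, -0.0474, 0.2029]
orientation: [-0.003, 0.768, 0.64, -0.002]
force: [1.2, 0.7, -3.3]
gripper_width: 0.0343
finger_force: 67.0
```

{"method": "jog_arm", "body": {
  "motion": [
    [0.3, -3, 0, 0, 3.3],
    [0.3, -3, 0, 0, 3.3],
    [0.3, -3, 0, 0, 3.3],
    [0.3, -3, 0, 0, 3.3],
    [0, -2, 0, 0, 3.3]
  ]
}}

```text
t: 25.65
ee_pos: [0.5475, -0.1881, 0.2027]
orientation: [-0.002, 0.769, 0.64, -0.001]
force: [0.6, 0.1, -2.8]
gripper_width: 0.034
finger_force: 67.0
```

{"method": "jog_arm", "body": {
  "motion": [
    [0, -1, 0, 0, 3.3],
    [0, 0, 0, 0, 3.3],
    [0, 0, 0, 0, 3.3],
    [0, 0, 0, 0, 3.3]
  ]
}}

```text
t: 26.05
ee_pos: [0.5488, -0.1947, 0.2052]
orientation: [-0.001, 0.768, 0.641, -0.0]
force: [-0.7, 0.4, -3.9]
gripper_width: 0.0345
finger_force: 67.0
```

```bash
python3 w.py w11; python3 - <<'E'
from h import *
from bench import read_camera,ctrl
t=np.load('w11.npz');K,E=t['K'],t['E']
tcp=ctrl.get_obs()['ee_pos']
# knob and steel base in hand
h=cv2.cvtColor(t['p'],cv2.COLOR_BGR2HSV)
print('tcp',tcp,'tamper axis top/base px',proj(K,E,tcp+[0,0,.044]),proj(K,E,tcp-[0,0,.0463]))
m=cv2.inRange(h,(0,90,20),(18,255,200));n,l,s,c=cv2.connectedComponentsWithStats(m)
for a,b in zip(s[1:],c[1:]):
    if a[4]>900: print('brown',a,b.round(1))
s=np.load('scene.npz'); c=read_camera('scene'); cv2.imwrite('pics/s2.png',c['pixels'])
p=proj(s['K'],s['E'],tcp).round(); print('scene tcp px',p)
E
```

```text
26.05 [ 0.5488 -0.1947  0.2052] qd 0.0095 [-1.100e-03  7.678e-01  6.407e-01 -2.000e-04] [-0.7  0.4 -3.9] 0.03447947331548435 67.00307222083211
cam [ 0.561 -0.124  0.347]
tcp [ 0.54901403 -0.19477586  0.20547319] tamper axis top/base px [274.59460859 336.67411019] [273.80026762 236.14210403]
brown [ 211  136  124  119 6578] [269.1 168.8]
brown [  222   237   102   145 11786] [272.5 316.1]
scene tcp px [312. 116.]
```

```bash
python3 - <<'E'
from h import *
t=np.load('w11.npz');K,E=t['K'],t['E'];tcp=np.array([.5488,-.1947,.2052])
h=cv2.cvtColor(t['p'],cv2.COLOR_BGR2HSV)
print([(r,int(h[r,272,1]),int(h[r,272,2])) for r in range(150,250,3)])
for r in (215,225,235): print(r,[(c,int(h[r,c,1])) for c in list(range(190,230,3))+list(range(318,362,3))])
a=np.radians(np.arange(0,360,15))+np.radians(79.6)
for z in (.1589,.181): 
  P=[proj(K,E,[tcp[0]+.029*np.cos(x),tcp[1]+.029*np.sin(x),z]).round(0).astype(int).tolist() for x in a[:]]
  print(z,P[:1],P[5:8],P[17:20])
E
```

```text
[(150, 182, 122), (153, 180, 71), (156, 176, 68), (159, 181, 76), (162, 237, 131), (165, 37, 69), (168, 70, 95), (171, 220, 36), (174, 172, 40), (177, 208, 38), (180, 198, 40), (183, 196, 39), (186, 68, 82), (189, 60, 85), (192, 61, 121), (195, 62, 124), (198, 61, 126), (201, 59, 160), (204, 59, 161), (207, 57, 160), (210, 59, 161), (213, 59, 160), (216, 57, 161), (219, 59, 160), (222, 59, 160), (225, 57, 160), (228, 59, 160), (231, 58, 162), (234, 60, 97), (237, 100, 61), (240, 209, 39), (243, 229, 39), (246, 220, 36), (249, 218, 34)]
215 [(190, 30), (193, 30), (196, 28), (199, 30), (202, 30), (205, 29), (208, 29), (211, 29), (214, 37), (217, 181), (220, 182), (223, 181), (226, 183), (229, 143), (318, 63), (321, 61), (324, 101), (327, 183), (330, 141), (333, 29), (336, 29), (339, 29), (342, 28), (345, 29), (348, 30), (351, 29), (354, 30), (357, 29), (360, 30)]
225 [(190, 41), (193, 30), (196, 28), (199, 30), (202, 29), (205, 30), (208, 29), (211, 30), (214, 37), (217, 183), (220, 179), (223, 186), (226, 62), (229, 61), (318, 61), (321, 59), (324, 61), (327, 59), (330, 82), (333, 28), (336, 29), (339, 30), (342, 30), (345, 29), (348, 30), (351, 30), (354, 30), (357, 29), (360, 29)]
235 [(190, 55), (193, 54), (196, 57), (199, 56), (202, 57), (205, 56), (208, 57), (211, 56), (214, 54), (217, 188), (220, 186), (223, 82), (226, 62), (229, 61), (318, 60), (321, 61), (324, 60), (327, 60), (330, 47), (333, 29), (336, 29), (339, 29), (342, 31), (345, 28), (348, 27), (351, 28), (354, 30), (357, 30), (360, 30)]
0.1589 [[274, 186]] [[223, 223], [222, 236], [224, 248]] [[322, 248], [325, 236], [323, 223]]
0.181 [[274, 196]] [[218, 238], [216, 251], [219, 265]] [[328, 265], [331, 252], [329, 238]]
```

The tamper in the hand matches its expected outline within about 1 px, so it is upright and centred with its underside 46 mm below the TCP. Next I centre it over the red cup and lower.

{"method": "jog_arm", "body": {
  "motion": [
    [0.1, -0.7, 0, 0, 3.3],
    [0, 0, -2, 0, 3.3],
    [0, 0, -3, 0, 3.3],
    [0, 0, -2, 0, 3.3],
    [0, 0, -1, 0, 3.3]
  ]
}}

```text
t: 26.65
ee_pos: [0.5496, -0.2028, 0.1241]
orientation: [-0.001, 0.768, 0.64, -0.001]
force: [0.6, -0.1, -3.4]
gripper_width: 0.0345
finger_force: 67.0
```

{"method": "jog_arm", "body": {
  "motion": [
    [0, 0, 0, 0, 3.3],
    [0, 0, 0, 0, 3.3],
    [0, 0, 0, 0, 3.3]
  ]
}}

```text
t: 26.95
ee_pos: [0.5515, -0.2038, 0.1271]
orientation: [0.001, 0.768, 0.64, 0.0]
force: [0.0, 0.8, -2.1]
gripper_width: 0.0344
finger_force: 67.0
```

{"method": "jog_arm", "body": {
  "motion": [
    [-0.15, 0.2, -0.4, 0, 3.3],
    [0, 0, -0.5, 0, 3.3],
    [0, 0, -0.4, 0, 3.3],
    [0, 0, 0, 0, 3.3],
    [0, 0, 0, 0, 3.3]
  ]
}}

```text
t: 27.45
ee_pos: [0.5488, -0.2012, 0.1126]
orientation: [-0.0, 0.768, 0.64, -0.0]
force: [-1.3, -0.1, -4.3]
gripper_width: 0.0345
finger_force: 67.0
```

{"method": "jog_arm", "body": {
  "motion": [
    [0, 0, 0, 0, 3.3],
    [0, 0, 0, 0, 3.3],
    [0, 0, 0, 0, 3.3]
  ]
}}

```text
t: 27.75
ee_pos: [0.549, -0.2013, 0.1129]
orientation: [0.0, 0.768, 0.64, 0.0]
force: [-0.3, 0.1, -3.7]
gripper_width: 0.0341
finger_force: 67.0
```

```bash
python3 w.py w12; python3 - <<'E'
from h import *
t=np.load('w12.npz');K,E=t['K'],t['E']
h=cv2.cvtColor(t['p'],cv2.COLOR_BGR2HSV)
# red band of the cup below and steel base edge along the middle column
m=cv2.inRange(h,(0,200,90),(5,255,255));m[:120]=0;m[260:]=0
p=cv2.findNonZero(m); 
if p is not None: p=p[:,0]; print('red',len(p),p.min(0),p.max(0))
print([(r,*map(int,h[r,274])) for r in range(140,215,3)])
a=lambda c,rad,z:proj(K,E,[c[0]+rad*np.cos(np.radians(79.6)),c[1]+rad*np.sin(np.radians(79.6)),z]).round(0)
print('rim far edge',a((.5497,-.2018),.030,.056),'tamper far edge',a((.5497,-.2018),.029,.066))
E
```

```text
27.75 [ 0.549  -0.2013  0.1129] qd 0.002 [2.000e-04 7.681e-01 6.403e-01 1.000e-04] [-0.3  0.1 -3.7] 0.03411261631869576 66.98982248199172
cam [ 0.561 -0.13   0.255]
red 348 [224 175] [319 215]
[(140, 12, 193, 29), (143, 11, 185, 110), (146, 11, 187, 109), (149, 11, 185, 109), (152, 11, 189, 108), (155, 11, 183, 110), (158, 11, 184, 86), (161, 11, 185, 66), (164, 11, 179, 54), (167, 11, 183, 71), (170, 11, 190, 71), (173, 3, 200, 83), (176, 2, 233, 152), (179, 28, 44, 75), (182, 18, 61, 71), (185, 15, 71, 79), (188, 17, 60, 81), (191, 17, 62, 103), (194, 17, 59, 116), (197, 17, 61, 121), (200, 17, 59, 152), (203, 17, 58, 154), (206, 17, 58, 153), (209, 17, 58, 154), (212, 17, 58, 154)]
rim far edge [274. 181.] tamper far edge [275. 186.]
```

The tamper is still, with its underside about 10.6 mm above the rim and centred within about 1 mm. Handing in.

```bash
python3 -c "
from bench import ticket
print(ticket.finish_job())"
```

```text
the job is handed in; nothing more can be done
None
```

The job is handed in at about 28 s, with the red cup seated in the one-dot pocket, the blue cup in the two-dot pocket, and the tamper held still and upright about 1 cm above the red cup's rim; no verdict was returned.

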